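# Plug a control board into the test stand and seat it with its ejector levers

## Robot

A 6-joint arm with a two-finger parallel gripper is mounted at the origin on a cart in front of the work surface, level with it; the furniture and walls round the work are solid. World frame = base frame: x ahead of the robot, y to its left, z up, the work surface at z = 0. Lengths are in m, angles in rad, forces in N, time in s.
With the tool pointing down it reaches from about 0.375 to 0.975 m from the base axis. Payload 3.8 kg.
Tool frame: the origin (TCP) lies midway between the tips of the shut fingers; the grasp point (between the pads) lies 19 mm behind it; z points along the fingers, y is the line along which they close (so a half turn about z gives the same grasp; the last joint's range is limited). The gripper opens to 85 mm and grips with 20 to 120 N. Pads are 22 mm wide; open, the fingers measure 114 mm over their backs; the gripper's body (76 mm by 85 mm) begins 54 mm behind the grasp point. The pads swing forward as they close: fully open they stand 13 mm farther back than shut.
Start: joints at [1.21, 0.264, 1.604, -0, 1.274, -0.037], TCP at [0.215, 0.64, 0.231] pointing down, gripper open.
Joint ranges: [-2.63, 2.63], [-0.94, 2.18], [0.31, 2.57], [-1.31, 4.45], [0, 2.66], [-2.55, 2.55]. Speed limits (rad/s): [2.57, 2.57, 3.14, 3.14, 3.14, 3.14].

## Interface

Orientations are given as a rotation vector (axis times angle).
In Python, from workcell import status, read_camera, workorder, masks_of gives the robot as it stands.
- The arm moves only by the tool drive_tool, never from a script. Its argument "rows" is a list of rows, each a list of 7 numbers: the turn, a rotation vector about the tool's x, y, z in degrees, then the shift along the tool's x, y, z in m, then the opening, from 0 (shut) to 1 (fully open). In form: [[ax, ay, az, tx, ty, tz, claw], ...]. A call has 1 to 8 rows; each row shifts and turns the commanded pose from where the row before left it, along the tool's axes as they then stand; what a row does not reach is not made up. A row lasts 1/12 s, in which the tool goes at most 41.7 mm and 7.16 degrees, less where a joint would pass 70% of its speed; a pose out of reach is approached as far as the arm can. A call is refused whole if a number of a shift passes 0.0417 or a number of a turn 7.16, either way. A call with a gripper value outside its range is refused whole. The fingers move at their own pace and stop on an object; "force" is the grip in N (left out, the last holds). Time passes only in rows, so rows that do not move let the fingers close. It gives the time, the measured TCP pose, the force, the opening and the grip force at its end, in the units of the state.
- status.read_state(): the state, without advancing time (a new reading comes with each control period).
- read_camera(name): name is "scene" or "top" or "wrist"; returns a dict with "color" (420x560x3 uint8, red, green, blue), "intrinsics" (3x3 intrinsics, pixels), "D" ([k1, k2, p1, p2, k3] as OpenCV has them; the pictures are not rectified), "world_from_camera" (4x4, takes a point from camera to world coordinates); the wrist camera has in their place "mount" (4x4, takes a point from camera to tool coordinates, whose origin is the TCP and whose axes are the flange's). Camera axes: x right, y up, looking along -z (the intrinsics and any distortion apply to the point x, -y, -z); pixel columns grow to the right and rows downward; lengths in m; the calibration is good to about 2 mm. A picture is of the moment at which its call begins: read the wrist's pose just before it. There is no depth.
- workorder.finish_job(): hands the job in; it is judged then, once.
Trained networks look in a picture, given as the dict that the camera call returned (one of the last four; its "shot" number tells which), for a name from the list of things; names that differ only in an ending like _2 or _b are one class to them, and where a whole thing is asked for, a point or a joint stands for the part that bears it (a point fixed in the world has none). Each returns a list of dicts, best first, with "score" (0 to 1); they miss things now and then, are a little off and sometimes report something else, mostly with a low value. They report only what shows in the picture. A call takes as long as a camera call.
- masks_of(picture, name): "mask" (420x560 bool, what is visible of it) and "bbox" ([left, top, right, bottom] in pixels, round what is visible of it).
The state is a dict: "time": time; "q": joint angles; "joint_vel": joint speeds; "joint_torque": joint torques, N m; "tool_pos": TCP position; "tcp_rot": TCP orientation; "wrist_force": force on the tool from outside, world axes, zero at the start; "torque": the same for the moment, N m; "width": opening from 0.0 (shut) to 1.0 (fully open); "grip_force": force on a finger pad.
Only numpy, scipy, OpenCV 4.12 (cv2) and the standard library are available. Lean on these libraries where they do the work, as an engineer would, in place of code of your own. Each camera call takes 0.05 s, during which the arm holds its last target. There are 200 camera calls.

## Task

Take the board with the blue tab out of the black rack, feel it into the two white card guides of the test stand and slide it gently down until it meets the connector. Then swing both red ejector levers upright to draw it fully home, and let go. Never force the board by hand, and leave the other board alone.

Things in the scene. Friction and masses are not known exactly. Their poses are not given: they have to be found in the camera images.
- board: Board to install: green circuit board upright in an aluminium frame, blue tab and two red levers on top, about 0.35 kg. Origin: middle of its lower edge; x across its thickness (parts side -x), y along its width, z up. 126 mm wide; edge strips 4 mm thick (x), y = 57 to 63 mm either side, z = 0 to 90; panel top at z = 93.
- board_tab (a point): Middle of the board's blue pull tab, 107 mm above its lower edge; the tab is 9 mm thick (x), 44 mm wide (y), 28 mm high: grip it across x, from above.
- lever_left (a joint): Red lever at the board's +y end, rad: 0 open (handle outward, 34 degrees above level) to 1.12 shut (98 degrees, upright; a stop). Pivot at the board's y = 60, z = 90 mm, turning in its y-z plane; handle 50 mm to the centre of its round end (8 mm thick, 18 mm wide in x). Its hook, down when open, swings outward. Stays where left (1.6 N at its end).
- lever_right (a joint): The same lever mirrored at the board's -y end (pivot y = -60, z = 90 mm): 0 open to 1.12 shut. Each is pushed inward, toward the board's middle. From about 0.65 rad its hook pulls under the hook rail and draws the board down; the handle's end then needs some 5 to 12 N inward.
- stand: Test stand, fixed: grey base 130 x 196 mm with one upright slot unit. Origin: middle of the base's underside; z up, y along the slot. The slot unit (guides, connector, hook rails) is clamped on the base anywhere up to 12 mm toward +x or -x of this origin; that offset is NOT reported: feel for it.
- stand_mouth (a point): 94 mm above the stand's origin: height of the flat lips on the two white card guides (52 mm deep in x, y = 53 to 65 mm either side; springy, yielding up to 2.5 mm at some 20 N). Each has a 6 mm wide slot whose flared mouth takes an edge strip up to 1.5 mm off centre. The board may face either way. Not corrected for the slot unit's offset.
- stand_seat (a point): 28 mm above the stand's origin: the board's lower edge when fully home. The black connector meets it 6 mm higher (34 mm), springy for 1 mm, then needs about 25 N all the way, which is the levers' work: at 34 mm the hooks pass under the steel hook rails (y = 67 to 83 mm, top z = 119); above 35.5 mm they jam. Not corrected for the offset.
- rack: Black storage rack, fixed, 124 x 150 mm, comb sides 51 mm high. Origin: middle of its underside. The boards stand loose in its slots at x = -35 and +35 mm, lower edges at z = 10 mm; lift them straight up.
- spare: The other board in the rack, same shape and frame, but with a grey tab and grey levers. Leave it.

How it is judged:
On the way:
1. the board stands in both guides on the connector, both levers still open (z of board in the frame of stand between 0.031 and 0.0355 m and horizontal distance between board and stand below 0.016 m and value of joint each of lever_left, lever_right below 0.4 rad), for 0.2 s.
At the end, for the whole second after the job is handed in: The board with the blue tab stands upright in the stand's slot with its lower edge within 2 mm of fully home (under 30 mm above the table), both levers swung to 1.0 rad or more, and it is at rest (z of board in the frame of stand below 0.03 m and horizontal distance between board and stand below 0.016 m and angle between the z axis of board and the z axis of stand, either way round below 0.06 rad and value of joint each of lever_left, lever_right above 1 rad and linear speed of board below 0.02 m/s); the robot touches nothing.
It fails at once if With both levers still open, the board is pressed on the stand with more than 40 N or pushed deeper than 31 mm by hand ((contact force between board and stand above 40 N or (z of board in the frame of stand below 0.031 m and horizontal distance between board and stand below 0.02 m)) and value of joint each of lever_left, lever_right below 0.4 rad).
It fails at once if Once a lever is swung, the fingers press on the board or a lever with more than 35 N (contact force between the fingers and board above 35 N and value of joint any of lever_left, lever_right above 0.4 rad).
It fails at once if The other board is moved by more than 20 mm (distance of spare from where it was at the start of the episode above 0.02 m).
It also fails if it takes over 72 s, if anything falls off the work surface, if the arm or the gripper's body presses on something with over 40 N, if the wrist force passes 120 N, or if a joint passes its speed limit or range.

## Working session

There is one attempt and no reset: what is moved stays moved. The work goes in short steps, Python scripts to look and compute and a tool call to move; the robot and the scene stay as the last step left them, time stands still between calls to the robot, and variables do not carry over. Pictures are saved under pics/ and viewed, at most 10 in all, crops included, and the job is handed in when it is done.

Besides the shell and the picture viewer there is one more tool, called after ">>>" as name(argument=value, ...) on one line, values as JSON. drive_tool: Moves the arm, as the interface text tells. Its arguments: {"type":"object","properties":{"rows":{"type":"array"},"force":{"type":"number"}},"required":["rows"]}

```bash
mkdir -p pics; ls
python3 - <<'E'
from workcell import status, read_camera, workorder, masks_of
import cv2,numpy as np
s=status.read_state();print({k:np.round(v,3).tolist() for k,v in s.items()})
ims=[]
for c in ["scene","top"]:
    p=read_camera(c);ims.append(p["color"])
    print(c,np.round(p["intrinsics"],1).tolist(),np.round(p["D"],4).tolist(),np.round(p["world_from_camera"],4).tolist())
    for n in ["board","board_tab","stand","rack","spare","lever_left"]:
        for d in masks_of(p,n)[:2]: 
            m=d["mask"];ys,xs=np.nonzero(m);print(c,n,round(d["score"],2),d["bbox"],xs.mean().round(1),ys.mean().round(1))
    cv2.imwrite(f"pics/{c}.png",cv2.resize(p["color"][:,:,::-1],(784,588)))
E
```

```text
pics
{'time': 0.0, 'q': [1.21, 0.265, 1.605, -0.0, 1.274, -0.037], 'joint_vel': [-0.002, -0.003, -0.001, 0.0, 0.001, -0.001], 'joint_torque': [-0.001, -51.51, -36.732, -0.0, 0.013, -0.0], 'tool_pos': [0.215, 0.639, 0.23], 'tcp_rot': [-0.506, -3.1, 0.003], 'wrist_force': [-0.219, 0.439, 0.399], 'torque': [-0.017, -0.02, 0.007], 'grip_force': 0.0, 'width': 0.999}
scene [[433.5, 0.0, 279.3], [0.0, 433.5, 204.7], [0.0, 0.0, 1.0]] [-0.0528, 0.0, 0.0, 0.0, 0.0] [[0.4977, 0.6411, -0.5842, 0.0025], [-0.8672, 0.3554, -0.3488, -0.0504], [-0.016, 0.6802, 0.7328, 0.7219], [0.0, 0.0, 0.0, 1.0]]
scene board 0.87 [201.2, 148.3, 280.8, 210.5] 241.1 184.2
scene board_tab 0.84 [201.9, 146.4, 286.8, 210.4] 241.0 183.9
scene stand 0.74 [327.5, 205.7, 442.2, 315.5] 386.0 265.4
scene stand 0.45 [192.4, 180.0, 278.5, 254.6] 239.3 224.3
scene rack 0.92 [190.8, 182.3, 279.4, 253.4] 239.3 224.5
scene lever_left 0.62 [192.0, 180.7, 281.1, 255.4] 239.5 224.2
scene lever_left 0.49 [196.8, 148.3, 215.6, 163.4] 207.3 156.3
top [[415.5, 0.0, 280.2], [0.0, 415.5, 208.8], [0.0, 0.0, 1.0]] [-0.0774, 0.0, 0.0, 0.0, 0.0] [[-0.0153, 0.992, -0.1257, 0.3943], [-0.9999, -0.0146, 0.0069, 0.2197], [0.005, 0.1258, 0.992, 0.9567], [0.0, 0.0, 0.0, 1.0]]
top board_tab 0.63 [163.9, 189.2, 266.5, 212.2] 213.3 200.6
top stand 0.57 [314.1, 171.3, 411.9, 234.0] 362.2 201.7
top rack 0.71 [182.6, 188.6, 253.5, 246.0] 218.2 219.6
top spare 0.69 [157.1, 230.5, 265.1, 244.7] 210.3 234.0
top lever_left 0.58 [161.8, 191.4, 184.9, 198.8] 171.8 197.0
```

View pics/scene.png

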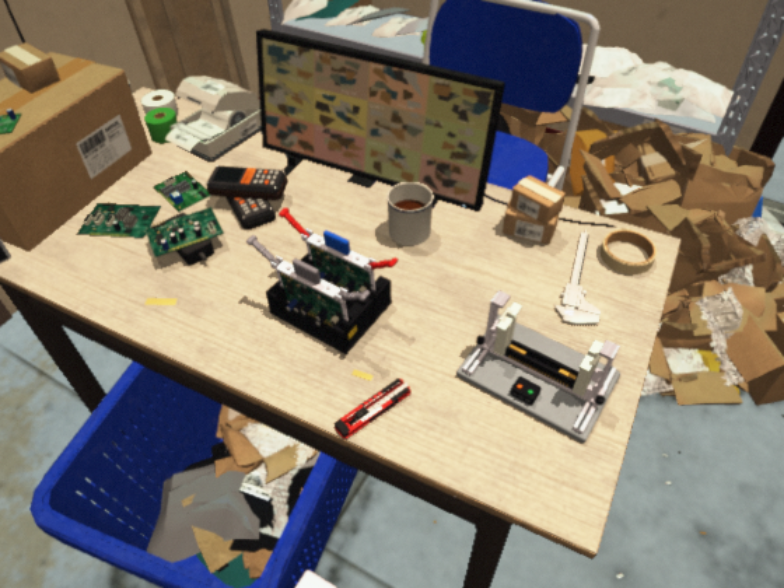

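View pics/top.png

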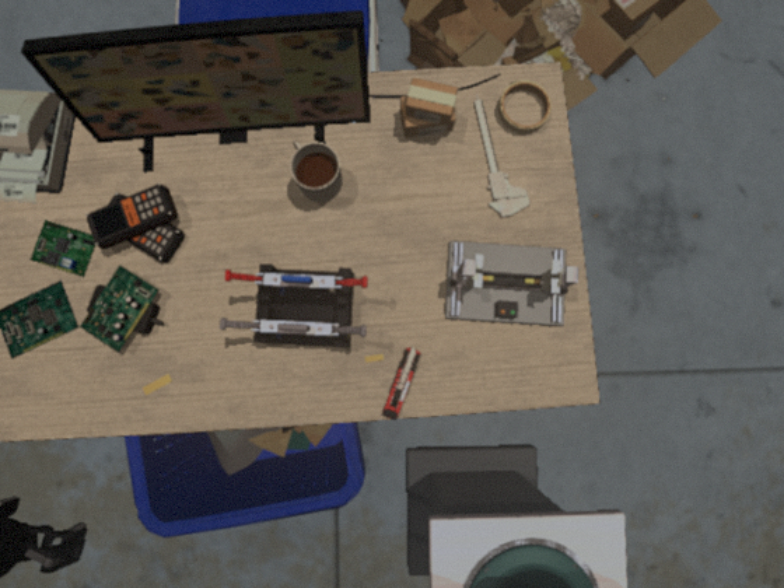

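The scene view shows the blue-tab board at about (336,243) in the rack's far slot, grey-tab spare in front of it at (306,270) and the stand at (540,365). The top view shows blue tab at (297,280), red lever ends at (230,276)/(365,282), and the stand base spanning (447,242)–(566,325), with the guides at about (467,270) and (569,275).

```bash
cat > h.py <<'E'
from workcell import status, read_camera, workorder, masks_of
import cv2,numpy as np
from scipy.spatial.transform import Rotation as R
def T_of(p,s=None):
    if "world_from_camera" in p: return np.array(p["world_from_camera"])
    T=np.eye(4);T[:3,:3]=R.from_rotvec(s["tcp_rot"]).as_matrix();T[:3,3]=s["tool_pos"]
    return T@np.array(p["mount"])
def at_z(p,T,uv,z):
    n=cv2.undistortPoints(np.array(uv,float).reshape(-1,1,2),np.array(p["intrinsics"]),np.array(p["D"])).reshape(-1,2)
    d=np.c_[n[:,0],-n[:,1],-np.ones(len(n))]@T[:3,:3].T
    return T[:3,3]+d*((z-T[2,3])/d[:,2])[:,None]
def proj(p,T,X):
    c=(np.asarray(X,float).reshape(-1,3)-T[:3,3])@T[:3,:3]
    return cv2.projectPoints(c*[1,-1,-1],np.zeros(3),np.zeros(3),np.array(p["intrinsics"]),np.array(p["D"]))[0].reshape(-1,2)
def wrist():
    s=status.read_state();p=read_camera("wrist");return s,p,T_of(p,s)
def hue(p,lo,hi,sm=110,vm=50):
    h=cv2.cvtColor(p["color"],cv2.COLOR_RGB2HSV);return cv2.inRange(h,(lo,sm,vm),(hi,255,255))
E
python3 - <<'E'
from h import *
p=read_camera("top");T=T_of(p)
m=hue(p,100,130,100);m[:180]=0;m[220:]=0;m[:,:180]=0;m[:,250:]=0
ys,xs=np.nonzero(m);print("blue",xs.min(),xs.max(),ys.min(),ys.max(),xs.mean(),ys.mean(),at_z(p,T,[xs.mean(),ys.mean()],.128))
h=cv2.cvtColor(p["color"],cv2.COLOR_RGB2HSV)
r=((h[...,0]<8)|(h[...,0]>172))&(h[...,1]>130)&(h[...,2]>80);r[:180]=0;r[215:]=0
for a,b in((155,190),(240,270)):
    k=np.zeros_like(r);k[:,a:b]=r[:,a:b];ys,xs=np.nonzero(k);print("red",xs.min(),xs.max(),ys.min(),ys.max())
# lever end z about .1+.028
e=np.array([[161.5,196],[264,202]]);print(at_z(p,T,e,.128))
print("stand base corners approx",at_z(p,T,np.array([[447,242],[566,242],[566,325],[447,325]])/1.4,.012).round(3).tolist())
print("guides",at_z(p,T,np.array([[480,268],[568,275]])/1.4,.094).round(3).tolist())
q=read_camera("scene");Tq=T_of(q)
m=hue(q,100,130,100);m[:155]=0;m[190:]=0;m[:,:220]=0;m[:,260:]=0
ys,xs=np.nonzero(m);print("blue scene",xs.mean(),ys.mean(),at_z(q,Tq,[xs.mean(),ys.mean()],.117))
c=cv2.resize(p["color"][160:250,150:420,::-1],(790,264),interpolation=2)
cv2.imwrite("pics/c1.png",c)
E
```

```text
blue 201 221 197 201 211.30666666666667 198.98666666666668 [[0.5213025 0.3528524 0.128    ]]
red 161 186 193 200
red 240 261 198 204
[[0.52899603 0.45444424 0.128     ]
 [0.51357305 0.24646949 0.128     ]]
stand base corners approx [[0.597, 0.121, 0.012], [0.594, -0.078, 0.012], [0.456, -0.071, 0.012], [0.459, 0.125, 0.012]]
guides [[0.539, 0.081, 0.094], [0.526, -0.053, 0.094]]
blue scene 240.0909090909091 172.89772727272728 [[0.5230128  0.35216303 0.117     ]]
```

View pics/c1.png

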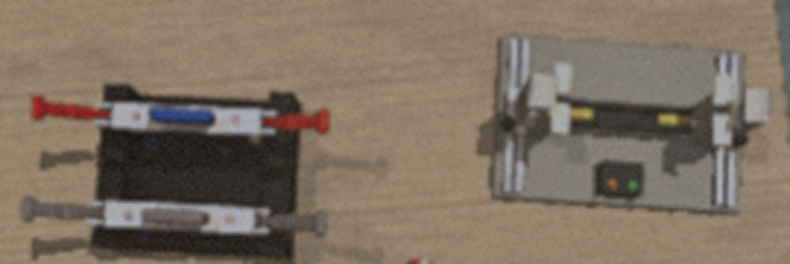

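The crop shows the blue-tab board in the upper rack slot, both levers open, yawed about -4°. The stand's guides sit at crop (550,95) and (730,105). I'll look at the stand with the wrist camera first.

>>> drive_tool(rows=[[0, 0, 7, 0, 0, -0.01, 1], [0, 0, 7, 0, 0, -0.01, 1], [0, 0, 7, 0, 0, -0.01, 1], [0, 0, 7, 0, 0, -0.01, 1], [0, 0, 7, 0, 0, -0.01, 1], [0, 0, 7, 0, 0, 0, 1], [0, 0, 7, 0, 0, 0, 1], [0, 0, 7, 0, 0, 0, 1]])

```text
time: 1.47
tool_pos: [0.2148, 0.6401, 0.2818]
tcp_rot: [-1.91, -2.494, -0.001]
wrist_force: [0.0, -0.3, -0.8]
width: 0.997
grip_force: 0.0
```

>>> drive_tool(rows=[[0, 0, 7, 0, 0, 0, 1], [0, 0, 7, 0, 0, 0, 1], [0, 0, 4.5, 0, 0, 0, 1], [0, 0, 0, -0.035, 0.02, 0, 1], [0, 0, 0, -0.04, 0.02, 0, 1], [0, 0, 0, -0.04, 0.02, 0, 1], [0, 0, 0, -0.04, 0.02, 0, 1], [0, 0, 0, -0.04, 0.02, 0, 1]])

```text
time: 2.13
tool_pos: [0.2997, 0.4494, 0.2812]
tcp_rot: [2.279, 2.162, 0.0]
wrist_force: [0.5, -0.0, -0.1]
width: 1.0
grip_force: 0.0
```

>>> drive_tool(rows=[[0, 0, 0, -0.04, 0.02, 0, 1], [0, 0, 0, -0.04, 0.02, 0, 1], [0, 0, 0, -0.04, 0.02, 0, 1], [0, 0, 0, -0.04, 0.02, 0, 1], [0, 0, 0, -0.04, 0.02, 0, 1], [0, 0, 0, -0.04, 0.02, 0, 1], [0, 0, 0, -0.04, 0.02, 0, 1], [0, 0, 0, -0.04, 0.02, 0, 1]])

```text
time: 2.8
tool_pos: [0.4327, 0.1435, 0.2818]
tcp_rot: [2.279, 2.161, 0.002]
wrist_force: [1.5, -0.4, -0.2]
width: 0.997
grip_force: 0.0
```

>>> drive_tool(rows=[[0, 0, 0, -0.04, 0.01, 0, 1], [0, 0, 0, -0.04, 0, 0, 1], [0, 0, 0, -0.03, 0, 0, 1], [0, 0, 0, 0, 0, 0, 1], [0, 0, 0, 0, 0, 0, 1]])

```text
time: 3.22
tool_pos: [0.4365, 0.0337, 0.2815]
tcp_rot: [2.284, 2.157, 0.001]
wrist_force: [-0.8, -0.0, 0.3]
width: 0.999
grip_force: 0.0
```

Run:
```python
from h import *
s,p,T=wrist()
print(s["tool_pos"],R.from_rotvec(s["tcp_rot"]).as_matrix().round(3).tolist(),np.round(s["q"],2),s["wrist_force"],np.round(p["mount"],3).tolist(),p["intrinsics"])
print(proj(p,T,[[.53,.081,.094],[.53,-.053,.094],[.53,.022,.03]]))
cv2.imwrite("pics/w1.png",cv2.resize(p["color"][:,:,::-1],(784,588)))
```

```text
[0.43647722 0.03365206 0.28150269] [[0.057, 0.998, 0.001], [0.998, -0.057, 0.0], [0.0, 0.001, -1.0]] [ 0.02 -0.23  2.01  0.    1.36  0.08] [-0.77805825 -0.00494731  0.25641176] [[0.0, 0.964, 0.265, 0.068], [1.0, -0.001, 0.001, 0.001], [0.002, 0.265, -0.964, -0.143], [0.0, 0.0, 0.0, 1.0]] [[302.29112141   0.         278.29654081]
 [  0.         302.29112141 209.14977717]
 [  0.           0.           1.        ]]
[[362.56297778 141.04187763]
 [360.74818614 256.28498611]
 [349.00971621 184.17598098]]
```

View pics/w1.png

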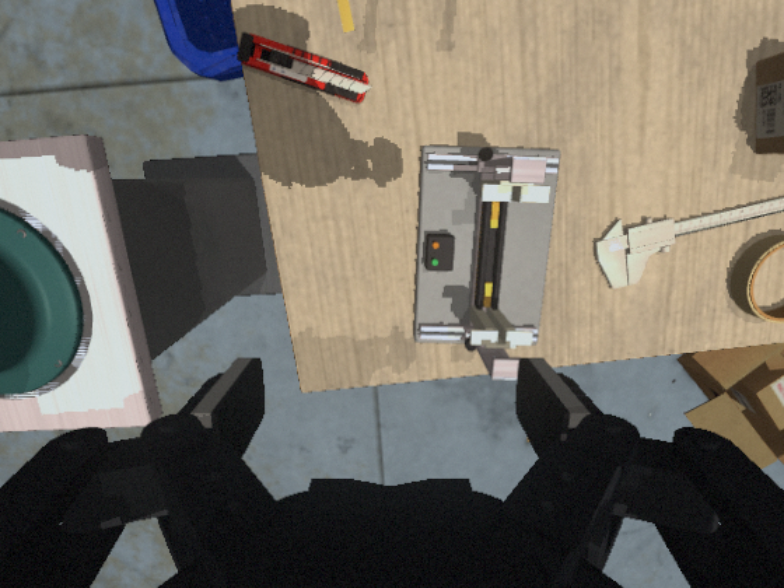

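The wrist view shows the stand, with slot unit column around x≈490–510 px, guides at (515,192) and (503,338). Going closer.

>>> drive_tool(rows=[[0, 0, 0, -0.015, 0.025, 0.02, 1], [0, 0, 0, -0.015, 0.025, 0.03, 1], [0, 0, 0, -0.015, 0.025, 0.03, 1], [0, 0, 0, -0.01, 0.018, 0, 1], [0, 0, 0, 0, 0, 0, 1], [0, 0, 0, 0, 0, 0, 1]])

```text
time: 3.77
tool_pos: [0.5266, -0.0234, 0.2009]
tcp_rot: [-2.278, -2.161, 0.001]
wrist_force: [-1.2, 0.4, -0.2]
width: 0.998
grip_force: 0.0
```

Run:
```python
from h import *
import pickle
s,p,T=wrist()
pickle.dump((p,T),open("w2.pkl","wb"))
print(s["tool_pos"])
g=proj(p,T,[[.53,.081,.094],[.53,-.037,.094]]);print(g)
cv2.imwrite("pics/w2full.png",p["color"][:,:,::-1])
c=g.mean(0).astype(int)
x0=c[0]-80;y0=max(0,c[1]-140);print(x0,y0)
cv2.imwrite("pics/w2.png",cv2.resize(p["color"][y0:y0+240,x0:x0+160,::-1],None,fx=2.5,fy=2.5,interpolation=2))
```

```text
[ 0.52660804 -0.02343845  0.20088346]
[[275.41117327  77.06647931]
 [282.79695121 222.88329515]]
199 9
```

View pics/w2.png

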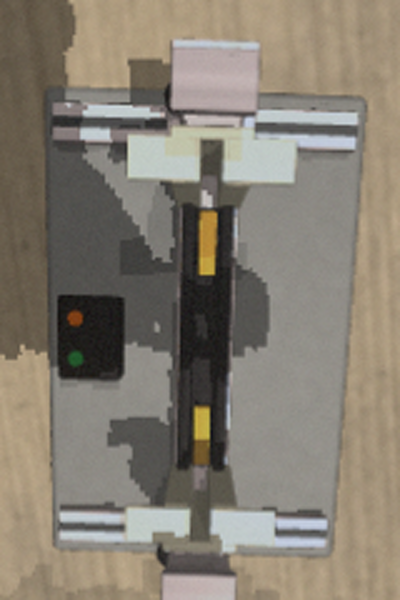

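The crop shows both flat lips: upper one spanning (127–297, 135–182) with slot at (212,158), lower spanning (125–275, 505–545) with slot at (200,525).

Run:
```python
from h import *
import pickle
p,T=pickle.load(open("w2.pkl","rb"))
f=lambda a:np.array(a)/2.5+[199,9]
a=at_z(p,T,f([[212,158],[200,525],[127,158],[297,158],[125,525],[275,525]]),.094);print(a.round(4).tolist())
d=a[0]-a[1];print(np.hypot(d[0],d[1]),np.degrees(np.arctan2(-d[0],d[1])),(a[0]+a[1])/2)
b=at_z(p,T,f([[48,95],[365,100],[330,553],[57,550]]),.012);print("base",b.round(4).tolist(),b.mean(0))
# tab/board from top at refined colours
```

```text
[[0.5366, 0.0842, 0.094], [0.5269, -0.0333, 0.094], [0.5106, 0.0855, 0.094], [0.5627, 0.0828, 0.094], [0.5009, -0.032, 0.094], [0.5528, -0.0346, 0.094]]
0.1178635760317341 -4.736371216069926 [0.53175276 0.02542372 0.094     ]
base [[0.4739, 0.1245, 0.012], [0.6008, 0.116, 0.012], [0.5851, -0.0753, 0.012], [0.4585, -0.0674, 0.012]] [0.52957292 0.02447217 0.012     ]
```

>>> drive_tool(rows=[[0, 0, 0, 0.03, 0, -0.02, 1], [0, 0, 0, 0.041, -0.003, 0, 1], [0, 0, 0, 0.041, -0.003, 0, 0.7], [0, 0, 0, 0.041, -0.003, 0, 0.6], [0, 0, 0, 0.041, -0.003, 0, 0.6], [0, 0, 0, 0.041, -0.003, 0, 0.6], [0, 0, 0, 0.041, -0.003, 0, 0.6], [0, 0, 0, 0.041, -0.003, 0, 0.6]])

```text
time: 4.48
tool_pos: [0.5205, 0.2964, 0.2235]
tcp_rot: [2.277, 2.164, 0.004]
wrist_force: [0.7, -0.2, -0.5]
width: 0.605
grip_force: 0.0
```

>>> drive_tool(rows=[[0, 0, 0, 0.037, -0.002, 0, 0.6], [0, 0, 0, 0, 0, 0, 0.6], [0, 0, 0, 0, 0, 0, 0.6]])

```text
time: 4.73
tool_pos: [0.5205, 0.3332, 0.2228]
tcp_rot: [2.274, 2.168, 0.002]
wrist_force: [0.0, 0.0, 0.1]
width: 0.604
grip_force: 0.0
```

Run:
```python
from h import *
import pickle
s,p,T=wrist()
pickle.dump((p,T),open("w3.pkl","wb"))
print(s["tool_pos"],s["tcp_rot"],s["width"])
g=proj(p,T,[[.522,.352,.117]])[0].astype(int);print(g)
x0=max(0,g[0]-100);y0=max(0,g[1]-140);print(x0,y0)
cv2.imwrite("pics/w3.png",cv2.resize(p["color"][y0:y0+290,x0:x0+200,::-1],None,fx=2,fy=2,interpolation=2))
m=hue(p,100,130,100);m[:, :g[0]-60]=0;m[:,g[0]+60:]=0;ys,xs=np.nonzero(m);print(xs.min(),xs.max(),ys.min(),ys.max(),xs.mean(),ys.mean())
```

```text
[0.52050758 0.33316514 0.22278758] [2.27388185 2.16756504 0.00234893] 0.6041388800570658
[278 186]
178 46
268 285 131 213 279.6167763157895 184.13980263157896
```

View pics/w3.png

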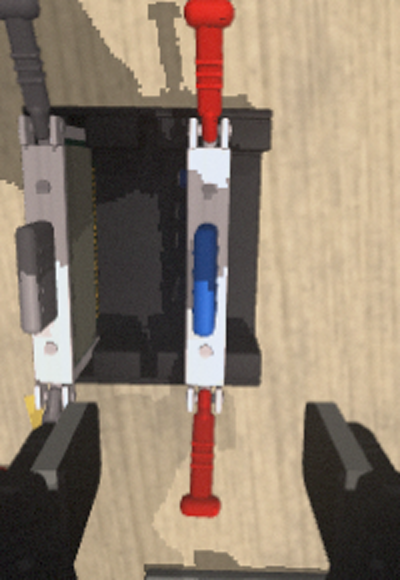

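The close view shows the blue tab at crop (205,280), the frame's top bar from (208,150) to (206,385), and both red levers open and clear.

Run:
```python
from h import *
import pickle
p,T=pickle.load(open("w3.pkl","rb"))
f=lambda a:np.array(a)/2+[178,46]
for pts,z in (([[208.5,150],[206.5,385]],.104),([[210,12],[200,508]],.131),([[205,225],[205,335]],.131)):
    a=at_z(p,T,f(pts),z);d=a[0]-a[1];print(a.round(4).tolist(),np.hypot(*d[:2]),np.degrees(np.arctan2(-d[0],d[1])),a.mean(0))
X=T;print(T[:3,:3].round(3).tolist())
```

```text
[[0.5277, 0.4049, 0.104], [0.5222, 0.3007, 0.104]] 0.10435062323654012 -3.0393638766392286 [0.52493648 0.35283328 0.104     ]
[[0.53, 0.4518, 0.131], [0.5169, 0.2534, 0.131]] 0.19880725036889163 -3.7648092655974845 [0.52346695 0.35263154 0.131     ]
[[0.5248, 0.3767, 0.131], [0.5228, 0.3326, 0.131]] 0.04416064907504544 -2.6175422579095846 [0.52376273 0.35462631 0.131     ]
[[0.999, 0.046, 0.013], [-0.048, 0.964, 0.263], [-0.001, -0.264, 0.965]]
```

>>> drive_tool(rows=[[0, 0, 0.6, 0.0205, 0.0025, 0, 0.5], [0, 0, 0, 0, 0, 0.03, 0.5], [0, 0, 0, 0, 0, 0.03, 0.5], [0, 0, 0, 0, 0, 0.03, 0.5], [0, 0, 0, 0, 0, 0.02, 0.5], [0, 0, 0, 0, 0, 0.006, 0.5], [0, 0, 0, 0, 0, 0, 0.5], [0, 0, 0, 0, 0, 0, 0.3]], force=60)

```text
time: 5.45
tool_pos: [0.5262, 0.3499, 0.1068]
tcp_rot: [2.292, 2.148, 0.002]
wrist_force: [-0.1, -0.2, 0.7]
width: 0.376
grip_force: 0.0
```

>>> drive_tool(rows=[[0, 0, 0, 0, 0, 0, 0], [0, 0, 0, 0, 0, 0, 0], [0, 0, 0, 0, 0, 0, 0], [0, 0, 0, 0, 0, 0, 0], [0, 0, 0, 0, 0, 0, 0], [0, 0, 0, 0, 0, 0, 0]])

```text
time: 5.95
tool_pos: [0.5275, 0.3511, 0.1083]
tcp_rot: [2.29, 2.149, 0.007]
wrist_force: [0.3, -1.4, 6.4]
width: 0.091
grip_force: 61.2
```

>>> drive_tool(rows=[[0, 0, 0, 0, 0, -0.01, 0], [0, 0, 0, 0, 0, -0.02, 0], [0, 0, 0, 0, 0, -0.02, 0], [0, 0, 0, 0, 0, -0.02, 0], [0, 0, 0, 0, 0, -0.025, 0], [0, 0, 0, 0, 0, -0.025, 0], [0, 0, 0, 0, 0, -0.025, 0], [0, 0, 0, 0, 0, 0, 0]])

```text
time: 6.62
tool_pos: [0.528, 0.352, 0.2571]
tcp_rot: [2.29, 2.149, 0.015]
wrist_force: [0.2, 0.9, -1.7]
width: 0.091
grip_force: 60.0
```

>>> drive_tool(rows=[[0, 0, 0, -0.02, 0, 0, 0], [0, 0, 0, -0.03, 0, 0, 0], [0, 0, 0, -0.035, 0.002, 0, 0], [0, 0, 0, -0.035, 0.002, 0, 0], [0, 0, 0, -0.035, 0.002, 0, 0], [0, 0, 0, -0.035, 0.002, 0, 0], [0, 0, 0, -0.035, 0.002, 0, 0], [0, 0, 0, -0.035, 0.003, 0, 0]])

```text
time: 7.28
tool_pos: [0.5204, 0.0885, 0.2485]
tcp_rot: [-2.289, -2.149, 0.004]
wrist_force: [0.4, 0.4, -3.4]
width: 0.089
grip_force: 59.8
```

>>> drive_tool(rows=[[0, 0, 0, -0.03, 0.002, 0, 0], [0, 0, 0, -0.02, 0.002, 0, 0], [0, 0, 0, -0.01, 0.002, 0, 0], [0, 0, 0, 0, 0, 0, 0], [0, 0, 0, 0, 0, 0, 0], [0, 0, 0, 0, 0, 0, 0]])

```text
time: 7.78
tool_pos: [0.524, 0.0309, 0.2498]
tcp_rot: [-2.289, -2.149, 0.0]
wrist_force: [-0.5, -0.3, -3.5]
width: 0.091
grip_force: 59.8
```

Run:
```python
from h import *
import pickle
s,p,T=wrist()
pickle.dump((s,p,T),open("w4.pkl","wb"))
print(s["tool_pos"],s["tcp_rot"],s["width"],s["wrist_force"],s["torque"])
cv2.imwrite("pics/w4.png",cv2.resize(p["color"][:,:,::-1],(784,588)))
```

```text
[0.52396577 0.03094556 0.24982928] [-2.28934536e+00 -2.14923850e+00  2.57206804e-04] 0.09050115026402787 [-0.45555599 -0.28898457 -3.50148804] [ 0.01380434 -0.00736836 -0.02230123]
```

View pics/w4.png

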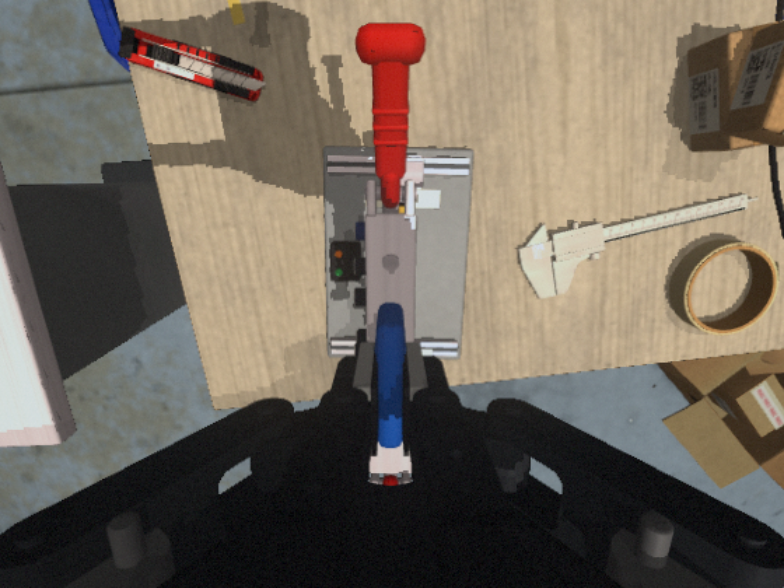

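Board hangs straight in the grip (tab, bar and lever all at column ~391), with the stand below it.

Run:
```python
from h import *
import pickle
s,p,T=pickle.load(open("w4.pkl","rb"));M=np.array(p["mount"])
for uv,z in (([391,303],-.0227),([391,42],-.0197),([391,22],-.0197),([391,62],-.0197),([391,262],.0053)):
    print(uv,at_z(p,M,np.array(uv)/1.4,z).round(4))
```

```text
[391, 303] [[ 0.0313  0.001  -0.0227]]
[391, 42] [[ 0.102   0.0009 -0.0197]]
[391, 22] [[ 0.1067  0.0009 -0.0197]]
[391, 62] [[ 0.0972  0.0009 -0.0197]]
[391, 262] [[0.0382 0.001  0.0053]]
```

Run:
```python
from h import *
s=status.read_state();Rm=R.from_rotvec(s["tcp_rot"]).as_matrix();t=np.array(s["tool_pos"])
for c in("top","scene"):
    p=read_camera(c);T=T_of(p)
    h=cv2.cvtColor(p["color"],cv2.COLOR_RGB2HSV)
    r=(((h[...,0]<8)|(h[...,0]>172))&(h[...,1]>130)&(h[...,2]>60)).astype(np.uint8)
    n,l,st,ce=cv2.connectedComponentsWithStats(r)
    e=np.array([t+Rm@np.array([y,0,-.0197]) for y in(.1015,-.1015)])
    print(c,"pred ends",proj(p,T,e).round(1).tolist())
    for i in range(1,n):
        if st[i,4]>15: print(st[i].tolist(),ce[i].round(1))
```

```text
top pred ends [[328.8, 179.2], [447.1, 185.2]]
[328, 175, 24, 11, 119] [337.3 181.1]
[275, 263, 12, 33, 106] [281.2 282.9]
[292, 265, 4, 7, 18] [293.1 267.8]
scene pred ends [[347.9, 145.8], [471.9, 194.0]]
[345, 141, 26, 26, 207] [356.9 154. ]
[438, 188, 36, 11, 215] [457.2 193.5]
[239, 271, 49, 42, 321] [258.5 294.9]
[284, 276, 10, 11, 37] [288.8 281.6]
[272, 285, 11, 9, 37] [276.4 288.8]
```

>>> drive_tool(rows=[[0, 0, 1.1, -0.0055, 0.0075, 0, 0], [0, 0, 0, 0, 0, 0.015, 0], [0, 0, 0, 0, 0, 0.02, 0], [0, 0, 0, 0, 0, 0.01, 0], [0, 0, 0, 0, 0, 0, 0], [0, 0, 0, 0, 0, 0, 0], [0, 0, 0, 0, 0, 0, 0]])

```text
time: 8.52
tool_pos: [0.5321, 0.0239, 0.2064]
tcp_rot: [2.311, 2.127, 0.001]
wrist_force: [0.4, 0.1, -3.0]
width: 0.091
grip_force: 59.7
```

```bash
cat > st.py <<'E'
from h import *
s=status.read_state();v=s["tcp_rot"];r=R.from_rotvec(v).as_matrix()
print(np.round(s["tool_pos"],4),"yaw",np.degrees(np.arctan2(-r[0,0],r[1,0])).round(2),"tilt",r[:2,2].round(4),np.round(s["wrist_force"],1),np.round(s["torque"],2),s["time"])
E
python3 st.py
```

```text
[0.5321 0.0239 0.2064] yaw -4.75 tilt [ 0.0012 -0.0001] [ 0.4  0.1 -3. ] [-0.   -0.05  0.01] 8.5167
```

>>> drive_tool(rows=[[0, 0, 0, 0.0008, -0.0012, 0.004, 0], [0, 0, 0, 0, 0, 0.004, 0], [0, 0, 0, 0, 0, 0.002, 0], [0, 0, 0, 0, 0, 0.002, 0], [0, 0, 0, 0, 0, 0.002, 0], [0, 0, 0, 0, 0, 0.001, 0], [0, 0, 0, 0, 0, 0, 0]])

```text
time: 9.1
tool_pos: [0.5301, 0.0247, 0.1902]
tcp_rot: [-2.311, -2.127, 0.001]
wrist_force: [0.0, -0.3, -3.7]
width: 0.087
grip_force: 59.8
```

```bash
python3 st.py
```

```text
[0.5301 0.0247 0.1902] yaw -4.76 tilt [-0.0006 -0.    ] [ 0.  -0.3 -3.7] [-0.02  0.05 -0.03] 9.1
```

No contact yet; continue gently.

>>> drive_tool(rows=[[0, 0, 0, 0, 0, 0.001, 0], [0, 0, 0, 0, 0, 0.001, 0], [0, 0, 0, 0, 0, 0.001, 0], [0, 0, 0, 0, 0, 0.001, 0], [0, 0, 0, 0, 0, 0, 0], [0, 0, 0, 0, 0, 0, 0]])

```text
time: 9.6
tool_pos: [0.5302, 0.0247, 0.1864]
tcp_rot: [-2.312, -2.127, 0.0]
wrist_force: [-0.5, -0.3, -3.7]
width: 0.089
grip_force: 59.8
```

```bash
python3 st.py
```

```text
[0.5302 0.0247 0.1864] yaw -4.75 tilt [-0.0002 -0.    ] [-0.5 -0.3 -3.7] [ 0.08 -0.02 -0.07] 9.6
```

>>> drive_tool(rows=[[0, 0, 0, 0, 0, 0.002, 0], [0, 0, 0, 0, 0, 0.002, 0], [0, 0, 0, 0, 0, 0.002, 0], [0, 0, 0, 0, 0, 0.002, 0], [0, 0, 0, 0, 0, 0, 0]])

```text
time: 10.02
tool_pos: [0.5298, 0.0247, 0.1778]
tcp_rot: [-2.311, -2.127, 0.001]
wrist_force: [0.6, -0.6, -2.7]
width: 0.089
grip_force: 59.8
```

```bash
python3 st.py
```

```text
[0.5298 0.0247 0.1778] yaw -4.75 tilt [-0.0012 -0.    ] [ 0.6 -0.6 -2.7] [-0.01 -0.    0.01] 10.0167
```

>>> drive_tool(rows=[[0, 0, 0, 0, 0.0005, 0.004, 0], [0, 0, 0, 0, 0, 0.005, 0], [0, 0, 0, 0, 0, 0.005, 0], [0, 0, 0, 0, 0, 0.005, 0], [0, 0, 0, 0, 0, 0.005, 0], [0, 0, 0, 0, 0, 0.005, 0], [0, 0, 0, 0, 0, 0.004, 0], [0, 0, 0, 0, 0, 0, 0]])

```text
time: 10.68
tool_pos: [0.5299, 0.0247, 0.1441]
tcp_rot: [-2.31, -2.126, 0.003]
wrist_force: [-0.4, -0.7, -3.9]
width: 0.091
grip_force: 59.8
```

```bash
python3 st.py
```

```text
[0.5299 0.0247 0.1441] yaw -4.75 tilt [-0.0022 -0.    ] [-0.4 -0.7 -3.9] [-0.    0.01  0.02] 10.6833
```

>>> drive_tool(rows=[[0, 0, 0, 0, 0, 0.003, 0], [0, 0, 0, 0, 0, 0.002, 0], [0, 0, 0, 0, 0, 0.002, 0], [0, 0, 0, 0, 0, 0.001, 0], [0, 0, 0, 0, 0, 0, 0], [0, 0, 0, 0, 0, 0, 0]])

```text
time: 11.18
tool_pos: [0.5308, 0.0247, 0.1376]
tcp_rot: [2.312, 2.127, 0.0]
wrist_force: [0.4, -0.5, -3.6]
width: 0.086
grip_force: 59.8
```

>>> drive_tool(rows=[[0, 0, 0, 0, 0, 0.001, 0], [0, 0, 0, 0, 0, 0.001, 0], [0, 0, 0, 0, 0, 0, 0], [0, 0, 0, 0, 0, 0, 0]])

```text
time: 11.52
tool_pos: [0.5307, 0.0247, 0.1355]
tcp_rot: [-2.312, -2.127, 0.0]
wrist_force: [-1.0, 0.6, -3.8]
width: 0.091
grip_force: 59.8
```

>>> drive_tool(rows=[[0, 0, 0, 0, 0, 0.001, 0], [0, 0, 0, 0, 0, 0.0005, 0], [0, 0, 0, 0, 0, 0, 0], [0, 0, 0, 0, 0, 0, 0]])

```text
time: 11.85
tool_pos: [0.5307, 0.0247, 0.1339]
tcp_rot: [-2.312, -2.127, 0.0]
wrist_force: [0.1, 0.4, -4.3]
width: 0.09
grip_force: 59.8
```

>>> drive_tool(rows=[[0, 0, 0, 0, 0, 0.0007, 0], [0, 0, 0, 0, 0, 0, 0], [0, 0, 0, 0, 0, 0, 0]])

```text
time: 12.1
tool_pos: [0.5307, 0.0247, 0.1333]
tcp_rot: [-2.312, -2.127, 0.0]
wrist_force: [0.7, 0.4, -3.8]
width: 0.09
grip_force: 59.8
```

>>> drive_tool(rows=[[0, 0, 0, 0, 0, 0.0007, 0], [0, 0, 0, 0, 0, 0, 0], [0, 0, 0, 0, 0, 0, 0]])

```text
time: 12.35
tool_pos: [0.5309, 0.0246, 0.1328]
tcp_rot: [2.311, 2.127, 0.0]
wrist_force: [0.4, -0.5, -2.9]
width: 0.089
grip_force: 60.0
```

>>> drive_tool(rows=[[0, 0, 0, 0, 0, 0.0005, 0], [0, 0, 0, 0, 0, 0, 0], [0, 0, 0, 0, 0, 0, 0]])

```text
time: 12.6
tool_pos: [0.531, 0.0246, 0.1325]
tcp_rot: [2.311, 2.127, 0.0]
wrist_force: [-1.0, -0.0, -0.6]
width: 0.093
grip_force: 60.3
```

>>> drive_tool(rows=[[0, 0, 0, 0, 0, 0.0003, 0], [0, 0, 0, 0, 0, 0, 0], [0, 0, 0, 0, 0, 0, 0]])

```text
time: 12.85
tool_pos: [0.5311, 0.0247, 0.1323]
tcp_rot: [2.311, 2.127, 0.001]
wrist_force: [-1.0, -0.8, 0.8]
width: 0.092
grip_force: 60.5
```

>>> drive_tool(rows=[[0, 0, 0, 0, 0, 0, 0.2], [0, 0, 0, 0, 0, 0, 0.3], [0, 0, 0, 0, 0, 0, 0.3], [0, 0, 0, 0, 0, 0, 0.3]])

```text
time: 13.18
tool_pos: [0.5309, 0.0248, 0.1318]
tcp_rot: [2.312, 2.127, 0.0]
wrist_force: [0.7, 0.4, 0.2]
width: 0.297
grip_force: 0.0
```

>>> drive_tool(rows=[[0, 0, 0, 0, 0, -0.01, 0.3], [0, 0, 0, 0, 0, -0.03, 0.3], [0, 0, 0, 0, 0, -0.04, 0.3], [0, 0, 0, 0, 0, -0.04, 0], [0, 0, 0, 0, 0, 0, 0], [0, 0, 0, 0, 0, 0, 0]])

```text
time: 13.68
tool_pos: [0.5333, 0.0247, 0.2566]
tcp_rot: [2.307, 2.124, 0.01]
wrist_force: [0.1, -0.9, -0.3]
width: -0.0
grip_force: 0.0
```

Run:
```python
from h import *
import pickle
exec(open("st.py").read())
s,p,T=wrist();pickle.dump((s,p,T),open("w5.pkl","wb"))
g=np.array([.5318,.0254,0]);yw=np.radians(-4.74);ux=np.array([np.cos(yw),np.sin(yw),0]);uy=np.array([-np.sin(yw),np.cos(yw),0])
for y,z in((.1015,.152),(-.1015,.152)): print(g+uy*y+[0,0,z],proj(p,T,g+uy*y+[0,0,z]))
cv2.imwrite("pics/w5.png",cv2.resize(p["color"][:,:,::-1],(784,588)))
```

```text
[0.5333 0.0247 0.2566] yaw -4.75 tilt [0.0085 0.0001] [ 0.1 -0.9 -0.3] [-0.01  0.02  0.  ] 13.6833
[0.54018738 0.12655286 0.152     ] [[274.61312062  80.01608223]]
[ 0.52341262 -0.07575286  0.152     ] [[275.28395389 312.23035239]]
```

View pics/w5.png

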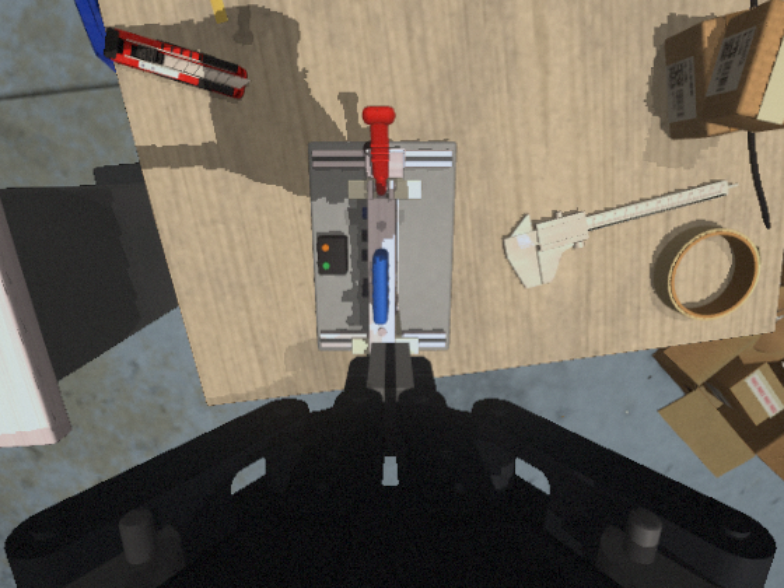

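The board stands in both guides with its levers open. The left lever end is at (379,114). Next I close the fingers and push the left lever in from outside.

>>> drive_tool(rows=[[0, 0, 0, 0.036, -0.002, 0, 0], [0, 0, 0, 0.04, 0, 0, 0], [0, 0, 0, 0.04, 0, 0, 0], [0, 0, 0, 0.012, 0, 0.03, 0], [0, 0, 0, 0, 0, 0.04, 0], [0, 0, 0, 0, 0, 0.035, 0], [0, 0, 0, 0, 0, 0, 0], [0, 0, 0, 0, 0, 0, 0]])

```text
time: 14.4
tool_pos: [0.5359, 0.1517, 0.143]
tcp_rot: [-2.308, -2.125, 0.012]
wrist_force: [-0.2, 0.2, 1.2]
width: -0.006
grip_force: 0.0
```

```bash
cat >> st.py <<'E'
c=np.array([.531,.0247]);yw=np.radians(-4.75);d=np.array(s["tool_pos"])[:2]-c
print("board xy",(d@[np.cos(yw),np.sin(yw)]).round(4),(d@[-np.sin(yw),np.cos(yw)]).round(4))
E
python3 st.py
```

```text
[0.5359 0.1517 0.143 ] yaw -4.74 tilt [-0.0089 -0.0021] [-0.2  0.2  1.2] [-0.01 -0.02 -0.05] 14.4
board xy -0.0056 0.127
```

>>> drive_tool(rows=[[0, 0, 0, -0.004, 0.005, -0.004, 0], [0, 0, 0, -0.003, 0, 0, 0], [0, 0, 0, -0.003, 0, 0, 0], [0, 0, 0, -0.003, 0, 0, 0], [0, 0, 0, -0.002, 0, 0, 0], [0, 0, 0, 0, 0, 0, 0]])

```text
time: 14.9
tool_pos: [0.5438, 0.1366, 0.152]
tcp_rot: [2.312, 2.126, 0.003]
wrist_force: [0.3, 0.6, 0.1]
width: 0.003
grip_force: 0.3
```

```bash
python3 st.py
```

```text
[0.5438 0.1366 0.152 ] yaw -4.8 tilt [0.002  0.0006] [0.3 0.6 0.1] [ 0.1  -0.01  0.02] 14.9
board xy 0.0035 0.1126
```

>>> drive_tool(rows=[[0, 0, 0, 0.001, -0.003, 0.004, 0], [0, 0, 0, -0.003, 0, 0, 0], [0, 0, 0, -0.003, 0, -0.002, 0], [0, 0, 0, -0.003, 0, -0.003, 0], [0, 0, 0, -0.003, 0, -0.002, 0], [0, 0, 0, -0.003, 0, -0.002, 0], [0, 0, 0, -0.003, 0, -0.002, 0], [0, 0, 0, 0, 0, 0, 0]])

```text
time: 15.57
tool_pos: [0.5388, 0.1199, 0.1582]
tcp_rot: [2.311, 2.127, 0.0]
wrist_force: [0.8, 2.1, 1.2]
width: -0.001
grip_force: 1.0
```

```bash
python3 st.py
python3 - <<'E'
from h import *
import pickle
s,p,T=wrist();pickle.dump((s,p,T),open("w6.pkl","wb"))
h=cv2.cvtColor(p["color"],cv2.COLOR_RGB2HSV)
r=(((h[...,0]<8)|(h[...,0]>172))&(h[...,1]>130)&(h[...,2]>60)).astype(np.uint8)
n,l,st,ce=cv2.connectedComponentsWithStats(r)
print([st[i].tolist() for i in range(1,n) if st[i,4]>30])
p=read_camera("scene");h=cv2.cvtColor(p["color"],cv2.COLOR_RGB2HSV)
r=(((h[...,0]<8)|(h[...,0]>172))&(h[...,1]>130)&(h[...,2]>60)).astype(np.uint8)
n,l,st,ce=cv2.connectedComponentsWithStats(r)
print([st[i].tolist() for i in range(1,n) if st[i,4]>10])
E
```

```text
[0.5388 0.1199 0.1582] yaw -4.76 tilt [ 0.0004 -0.0003] [0.8 2.1 1.2] [0.31 0.02 0.06] 15.5667
board xy -0.0001 0.0955
[[35, 99, 81, 34, 773], [130, 124, 26, 17, 107], [75, 129, 79, 28, 204], [95, 138, 18, 10, 105]]
[[354, 190, 15, 25, 129], [426, 240, 32, 9, 167], [239, 271, 49, 43, 339], [284, 276, 9, 11, 35]]
```

>>> drive_tool(rows=[[0, 0, 0, 0.015, 0, 0, 0], [0, 0, 0, 0.005, 0, -0.03, 0], [0, 0, 0, 0, 0, -0.03, 0], [0, 0, 0, -0.03, 0, 0, 0], [0, 0, 0, -0.04, 0, 0, 0], [0, 0, 0, -0.04, 0, 0, 0], [0, 0, 0, -0.04, 0, 0, 0], [0, 0, 0, -0.04, 0, 0, 0]])

```text
time: 16.33
tool_pos: [0.5235, -0.0512, 0.2172]
tcp_rot: [-2.311, -2.128, 0.003]
wrist_force: [0.8, 0.4, 0.3]
width: -0.002
grip_force: 0.0
```

>>> drive_tool(rows=[[0, 0, 0, -0.04, 0, 0, 0], [0, 0, 0, -0.012, 0, 0, 0], [0, 0, 0, 0, 0, 0.03, 0], [0, 0, 0, 0, 0, 0.03, 0], [0, 0, 0, 0, 0, 0.01, 0], [0, 0, 0, 0, 0, 0, 0], [0, 0, 0, 0, 0, 0, 0]])

```text
time: 16.92
tool_pos: [0.5197, -0.1006, 0.1472]
tcp_rot: [-2.31, -2.127, 0.003]
wrist_force: [0.9, -0.4, 0.4]
width: -0.001
grip_force: 0.0
```

```bash
python3 st.py
```

```text
[ 0.5197 -0.1006  0.1472] yaw -4.72 tilt [-0.0024  0.0002] [ 0.9 -0.4  0.4] [ 0.04 -0.02  0.01] 16.9167
board xy -0.0009 -0.1258
```

>>> drive_tool(rows=[[0, 0, 0, 0.006, 0, 0, 0], [0, 0, 0, 0.006, 0, 0, 0], [0, 0, 0, 0.003, 0, -0.002, 0], [0, 0, 0, 0.003, 0, -0.002, 0], [0, 0, 0, 0.003, 0, -0.002, 0], [0, 0, 0, 0.003, 0, -0.002, 0], [0, 0, 0, 0.003, 0, -0.002, 0], [0, 0, 0, 0.003, 0, -0.001, 0]])

```text
time: 17.58
tool_pos: [0.5236, -0.0708, 0.1602]
tcp_rot: [2.31, 2.127, 0.002]
wrist_force: [-0.3, -2.7, 2.2]
width: -0.002
grip_force: 1.4
```

```bash
python3 st.py
```

```text
[ 0.5236 -0.0708  0.1602] yaw -4.73 tilt [ 0.002  -0.0006] [-0.3 -2.7  2.2] [-0.49  0.03 -0.03] 17.5833
board xy 0.0005 -0.0958
```

>>> drive_tool(rows=[[0, 0, 0, 0.003, 0, -0.002, 0], [0, 0, 0, 0.003, 0, -0.001, 0], [0, 0, 0, 0.003, 0, -0.001, 0], [0, 0, 0, 0.003, 0, 0, 0], [0, 0, 0, 0, 0, 0, 0]])

```text
time: 18.0
tool_pos: [0.5238, -0.0587, 0.1629]
tcp_rot: [2.311, 2.128, -0.0]
wrist_force: [-0.5, -1.9, 1.5]
width: -0.001
grip_force: 1.5
```

```bash
python3 st.py
```

```text
[ 0.5238 -0.0587  0.1629] yaw -4.73 tilt [-0.     -0.0002] [-0.5 -1.9  1.5] [-0.47  0.05 -0.  ] 18.0
board xy -0.0002 -0.0837
```

>>> drive_tool(rows=[[0, 0, 0, 0.003, 0, -0.001, 0], [0, 0, 0, 0.002, 0, 0, 0], [0, 0, 0, 0.002, 0, 0, 0], [0, 0, 0, 0.002, 0, 0, 0], [0, 0, 0, 0, 0, 0, 0]])

```text
time: 18.42
tool_pos: [0.5245, -0.0512, 0.1633]
tcp_rot: [2.31, 2.127, -0.003]
wrist_force: [1.4, -8.0, -1.3]
width: 0.001
grip_force: 3.8
```

```bash
python3 st.py
```

```text
[ 0.5245 -0.0512  0.1633] yaw -4.73 tilt [-0.0002 -0.0025] [ 1.4 -8.  -1.3] [-1.22 -0.24  0.01] 18.4167
board xy -0.0002 -0.0762
```

>>> drive_tool(rows=[[0, 0, 0, -0.02, 0, 0, 0], [0, 0, 0, 0, 0, -0.03, 0], [0, 0, 0, 0, 0, -0.025, 0], [0, 0, 0, 0.03, 0, 0, 0], [0, 0, 0, 0.04, 0, 0, 0], [0, 0, 0, 0.04, 0, 0, 0], [0, 0, 0, 0.04, 0, 0, 0], [0, 0, 0, 0.04, 0, 0, 0]])

```text
time: 19.08
tool_pos: [0.5377, 0.1219, 0.2183]
tcp_rot: [-2.311, -2.125, -0.0]
wrist_force: [1.1, 1.3, 0.4]
width: 0.002
grip_force: 0.0
```

>>> drive_tool(rows=[[0, 0, 0, 0.02, 0, 0, 0], [0, 0, 0, 0, 0, 0.03, 0], [0, 0, 0, 0, 0, 0.03, 0], [0, 0, 0, 0, 0, 0, 0], [0, 0, 0, 0, 0, 0, 0]])

```text
time: 19.5
tool_pos: [0.5377, 0.1396, 0.1563]
tcp_rot: [-2.308, -2.125, 0.008]
wrist_force: [-0.3, -0.8, -0.6]
width: -0.002
grip_force: 0.0
```

```bash
python3 st.py
```

```text
[0.5377 0.1396 0.1563] yaw -4.74 tilt [-0.0067 -0.0003] [-0.3 -0.8 -0.6] [-0.07 -0.03 -0.04] 19.5
board xy -0.0029 0.1151
```

>>> drive_tool(rows=[[0, 0, 0, -0.01, 0.002, -0.002, 0], [0, 0, 0, -0.008, 0, -0.002, 0], [0, 0, 0, -0.004, 0, -0.002, 0], [0, 0, 0, -0.004, 0, -0.001, 0], [0, 0, 0, -0.004, 0, 0, 0], [0, 0, 0, -0.004, 0, 0, 0], [0, 0, 0, -0.003, 0, 0, 0], [0, 0, 0, 0, 0, 0, 0]])

```text
time: 20.17
tool_pos: [0.54, 0.1024, 0.1669]
tcp_rot: [2.312, 2.126, 0.004]
wrist_force: [1.7, 4.0, 2.0]
width: -0.002
grip_force: 2.2
```

```bash
python3 st.py
```

```text
[0.54   0.1024 0.1669] yaw -4.8 tilt [0.0021 0.0015] [1.7 4.  2. ] [ 0.72 -0.05  0.04] 20.1667
board xy 0.0025 0.0782
```

>>> drive_tool(rows=[[0, 0, 0, -0.002, -0.001, 0.002, 0], [0, 0, 0, -0.002, 0, 0.001, 0], [0, 0, 0, -0.002, 0, 0, 0], [0, 0, 0, 0, 0, 0, 0]])

```text
time: 20.5
tool_pos: [0.5382, 0.0969, 0.1633]
tcp_rot: [-2.312, -2.127, -0.003]
wrist_force: [1.5, 5.1, 0.1]
width: -0.003
grip_force: 2.7
```

```bash
python3 st.py
```

```text
[0.5382 0.0969 0.1633] yaw -4.77 tilt [0.0013 0.0016] [1.5 5.1 0.1] [ 0.87 -0.13  0.03] 20.5
board xy 0.0011 0.0726
```

>>> drive_tool(rows=[[0, 0, 0, -0.002, 0, 0, 0], [0, 0, 0, -0.002, 0, 0, 0], [0, 0, 0, 0, 0, 0, 0]])

```text
time: 20.75
tool_pos: [0.5378, 0.0935, 0.1627]
tcp_rot: [-2.311, -2.126, -0.004]
wrist_force: [1.6, 7.7, -2.3]
width: 0.004
grip_force: 3.7
```

>>> drive_tool(rows=[[0, 0, 0, -0.0015, 0, 0, 0], [0, 0, 0, -0.0015, 0, 0, 0], [0, 0, 0, 0, 0, 0, 0]])

```text
time: 21.0
tool_pos: [0.5373, 0.091, 0.1621]
tcp_rot: [-2.311, -2.125, -0.004]
wrist_force: [2.8, 9.3, -4.3]
width: 0.0
grip_force: 4.6
```

```bash
python3 st.py
```

```text
[0.5373 0.091  0.1621] yaw -4.79 tilt [0.0005 0.0036] [ 2.8  9.3 -4.3] [ 1.5  -0.57  0.  ] 21.0
board xy 0.0008 0.0666
```

>>> drive_tool(rows=[[0, 0, 0, -0.0015, 0, 0, 0], [0, 0, 0, -0.001, 0, 0, 0], [0, 0, 0, 0, 0, 0, 0]])

```text
time: 21.25
tool_pos: [0.5372, 0.0905, 0.1621]
tcp_rot: [-2.309, -2.123, -0.009]
wrist_force: [4.2, 15.1, -5.0]
width: 0.0
grip_force: 7.6
```

>>> drive_tool(rows=[[0, 0, 0, -0.001, 0, 0, 0], [0, 0, 0, -0.001, 0, 0, 0], [0, 0, 0, 0, 0, 0, 0]])

```text
time: 21.5
tool_pos: [0.5372, 0.09, 0.1621]
tcp_rot: [-2.308, -2.121, -0.012]
wrist_force: [5.6, 18.9, -5.7]
width: 0.002
grip_force: 9.9
```

```bash
python3 st.py
```

```text
[0.5372 0.09   0.1621] yaw -4.84 tilt [0.0013 0.0099] [ 5.6 18.9 -5.7] [ 3.42 -0.74 -0.03] 21.5
board xy 0.0007 0.0655
```

>>> drive_tool(rows=[[0, 0, 0, 0.02, 0, 0, 0], [0, 0, 0, 0.01, 0, -0.03, 0], [0, 0, 0, 0, 0, -0.025, 0], [0, 0, 0, -0.03, 0, 0, 0], [0, 0, 0, -0.04, 0, 0, 0], [0, 0, 0, -0.04, 0, 0, 0], [0, 0, 0, -0.04, 0, 0, 0], [0, 0, 0, -0.04, 0, 0, 0]])

```text
time: 22.17
tool_pos: [0.5224, -0.0769, 0.2176]
tcp_rot: [2.31, 2.128, -0.003]
wrist_force: [0.9, 0.3, 0.0]
width: -0.0
grip_force: 0.0
```

>>> drive_tool(rows=[[0, 0, 0, -0.01, 0, 0, 0], [0, 0, 0, 0, 0, 0.03, 0], [0, 0, 0, 0, 0, 0.025, 0], [0, 0, 0, 0, 0, 0, 0], [0, 0, 0, 0, 0, 0, 0]])

```text
time: 22.58
tool_pos: [0.5207, -0.0845, 0.1611]
tcp_rot: [-2.309, -2.125, 0.006]
wrist_force: [-0.8, 0.2, -0.3]
width: -0.002
grip_force: 0.0
```

```bash
python3 st.py
```

```text
[ 0.5207 -0.0845  0.1611] yaw -4.76 tilt [-0.0051  0.0003] [-0.8  0.2 -0.3] [ 0.   -0.   -0.05] 22.5833
board xy -0.0012 -0.1097
```

>>> drive_tool(rows=[[0, 0, 0, 0.012, 0.001, 0, 0], [0, 0, 0, 0.01, 0, 0, 0], [0, 0, 0, 0.006, 0, -0.001, 0], [0, 0, 0, 0.004, 0, 0, 0], [0, 0, 0, 0.003, 0, 0, 0], [0, 0, 0, 0.002, 0, 0, 0], [0, 0, 0, 0, 0, 0, 0]])

```text
time: 23.17
tool_pos: [0.5273, -0.0476, 0.1645]
tcp_rot: [2.31, 2.127, 0.001]
wrist_force: [0.5, -0.9, 1.6]
width: 0.005
grip_force: 1.0
```

>>> drive_tool(rows=[[0, 0, 0, 0.002, 0, 0, 0], [0, 0, 0, 0.002, 0, 0, 0], [0, 0, 0, 0.0015, 0, 0, 0], [0, 0, 0, 0, 0, 0, 0]])

```text
time: 23.5
tool_pos: [0.5274, -0.043, 0.1637]
tcp_rot: [2.311, 2.126, -0.001]
wrist_force: [1.4, -5.3, 0.1]
width: -0.0
grip_force: 2.4
```

```bash
python3 st.py
```

```text
[ 0.5274 -0.043   0.1637] yaw -4.76 tilt [ 0.0003 -0.0013] [ 1.4 -5.3  0.1] [-0.78 -0.14  0.02] 23.5
board xy 0.002 -0.0677
```

>>> drive_tool(rows=[[0, 0, 0, 0.002, 0, 0, 0], [0, 0, 0, 0.001, 0, 0, 0], [0, 0, 0, 0, 0, 0, 0]])

```text
time: 23.75
tool_pos: [0.5275, -0.0409, 0.1633]
tcp_rot: [2.31, 2.126, -0.003]
wrist_force: [1.0, -7.8, -1.7]
width: 0.0
grip_force: 3.9
```

>>> drive_tool(rows=[[0, 0, 0, 0.0015, 0, 0, 0], [0, 0, 0, 0.001, 0, 0, 0], [0, 0, 0, 0, 0, 0, 0]])

```text
time: 24.0
tool_pos: [0.5273, -0.0401, 0.1633]
tcp_rot: [2.308, 2.126, -0.008]
wrist_force: [-0.4, -13.6, -0.9]
width: 0.001
grip_force: 6.6
```

```bash
python3 st.py
```

```text
[ 0.5273 -0.0401  0.1633] yaw -4.72 tilt [-0.001  -0.0061] [ -0.4 -13.6  -0.9] [-2.22  0.02  0.03] 24.0
board xy 0.0017 -0.0649
```

>>> drive_tool(rows=[[0, 0, 0, 0.001, 0, 0, 0], [0, 0, 0, 0.001, 0, 0, 0], [0, 0, 0, 0, 0, 0, 0]])

```text
time: 24.25
tool_pos: [0.5273, -0.0397, 0.1633]
tcp_rot: [2.306, 2.125, -0.011]
wrist_force: [-0.7, -18.5, -0.9]
width: 0.004
grip_force: 9.0
```

>>> drive_tool(rows=[[0, 0, 0, -0.02, 0, 0, 0], [0, 0, 0, -0.01, 0, -0.03, 0], [0, 0, 0, 0, 0, -0.04, 0], [0, 0, 0, -0.04, -0.03, 0, 0], [0, 0, 0, -0.04, -0.03, 0, 0], [0, 0, 0, -0.02, 0, 0, 0], [0, 0, 0, 0, 0, 0, 0], [0, 0, 0, 0, 0, 0, 0]])

```text
time: 24.92
tool_pos: [0.4679, -0.147, 0.2335]
tcp_rot: [-2.314, -2.123, -0.002]
wrist_force: [0.3, 0.1, -0.1]
width: -0.002
grip_force: 0.0
```

```bash
python3 st.py
python3 - <<'E'
from h import *
s=status.read_state();q=read_camera("scene");Tq=T_of(q);p=read_camera("wrist");T=T_of(p,s)
yw=np.radians(-4.75);uy=np.array([-np.sin(yw),np.cos(yw),0]);g=np.array([.5315,.025,0])
for n,pp,TT in(("scene",q,Tq),("wrist",p,T)):
    for z in(.028,.034): print(n,z,"tabtop",proj(pp,TT,g+[0,0,z+.121]).round(1),"barends z93",proj(pp,TT,[g+uy*y+[0,0,z+.093] for y in(.06,-.06)]).round(1).tolist(),"levers",proj(pp,TT,[g+uy*y+[0,0,z+.1395] for y in(.053,-.053)]).round(1).tolist())
a=cv2.resize(q["color"][130:330,310:460,::-1],None,fx=2.6,fy=2.6,interpolation=2)
b=cv2.resize(p["color"][:,:,::-1],(400,300))
cv2.imwrite("pics/e.png",np.hstack([a,np.vstack([b,np.zeros((a.shape[0]-300,400,3),np.uint8)])]))
E
```

```text
[ 0.4679 -0.147   0.2335] yaw -4.92 tilt [-0.      0.0018] [ 0.3  0.1 -0.1] [ 0.03  0.02 -0.01] 24.9167
board xy -0.0487 -0.1763
scene 0.028 tabtop [[397.7 218.3]] barends z93 [[364.9, 214.7], [426.4, 243.3]] levers [[371.8, 198.9], [429.0, 224.3]]
scene 0.034 tabtop [[398.3 216.1]] barends z93 [[365.3, 212.5], [427.3, 241.2]] levers [[372.3, 196.5], [429.8, 222.0]]
wrist 0.028 tabtop [[353.  -46.7]] barends z93 [[347.5, -122.3], [340.5, 61.7]] levers [[364.8, -171.4], [355.6, 34.3]]
wrist 0.034 tabtop [[355.2 -51.9]] barends z93 [[349.4, -129.1], [342.1, 60.0]] levers [[367.7, -181.4], [358.0, 31.4]]
```

View pics/e.png

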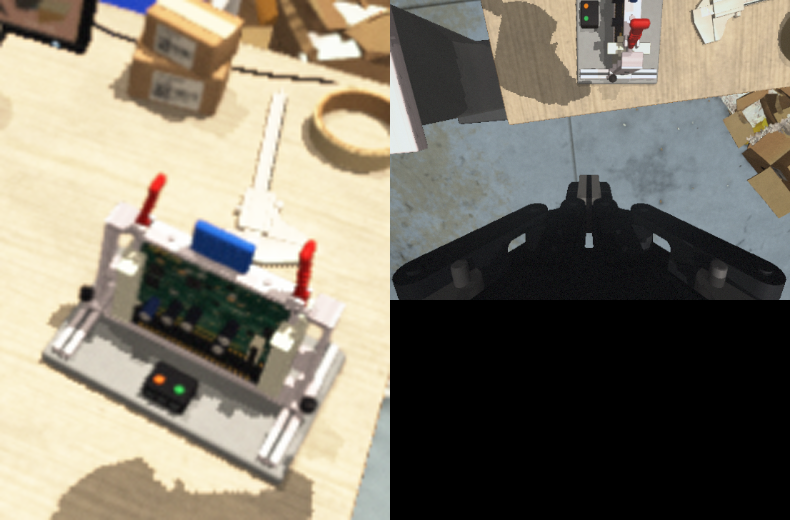

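Both levers look upright: ends at (158,180) and (309,246), with the tab top matching the fully home height. I'll re-press the left lever once as a check.

>>> drive_tool(rows=[[0, 0, 0, 0.03, 0.024, 0, 0], [0, 0, 0, 0.04, 0.024, 0, 0], [0, 0, 0, 0.04, 0, 0, 0], [0, 0, 0, 0.04, 0, 0, 0], [0, 0, 0, 0.04, 0, 0, 0], [0, 0, 0, 0.04, 0, 0, 0], [0, 0, 0, 0.035, 0, 0, 0], [0, 0, 0, 0.006, 0, 0, 0]])

```text
time: 25.68
tool_pos: [0.5354, 0.1219, 0.2334]
tcp_rot: [-2.303, -2.132, -0.003]
wrist_force: [0.4, -0.9, -0.5]
width: 0.002
grip_force: 0.0
```

>>> drive_tool(rows=[[0, 0, 0, 0, 0, 0.03, 0], [0, 0, 0, 0, 0, 0.03, 0], [0, 0, 0, 0, 0, 0.01, 0], [0, 0, 0, 0, 0, 0, 0], [0, 0, 0, 0, 0, 0, 0]])

```text
time: 26.1
tool_pos: [0.5352, 0.1154, 0.1634]
tcp_rot: [-2.31, -2.127, 0.002]
wrist_force: [-0.2, -0.0, 0.6]
width: 0.002
grip_force: 0.0
```

```bash
python3 st.py
```

```text
[0.5352 0.1154 0.1634] yaw -4.73 tilt [-0.002  -0.0002] [-0.2 -0.   0.6] [0.04 0.1  0.02] 26.1
board xy -0.0033 0.0907
```

>>> drive_tool(rows=[[0, 0, 0, -0.01, 0.003, 0, 0], [0, 0, 0, -0.008, 0, 0, 0], [0, 0, 0, -0.004, 0, 0, 0], [0, 0, 0, -0.002, 0, 0, 0], [0, 0, 0, 0, 0, 0, 0]])

```text
time: 26.52
tool_pos: [0.5384, 0.0918, 0.1659]
tcp_rot: [-2.314, -2.125, -0.01]
wrist_force: [1.4, 5.9, 0.7]
width: 0.002
grip_force: 3.0
```

```bash
python3 st.py
```

```text
[0.5384 0.0918 0.1659] yaw -4.89 tilt [0.0045 0.0041] [1.4 5.9 0.7] [ 1.   -0.19 -0.04] 26.5167
board xy 0.0018 0.0675
```

>>> drive_tool(rows=[[0, 0, 0, -0.002, 0, 0, 0], [0, 0, 0, -0.001, 0, 0, 0], [0, 0, 0, 0, 0, 0, 0]])

```text
time: 26.77
tool_pos: [0.5383, 0.0896, 0.166]
tcp_rot: [-2.313, -2.125, -0.011]
wrist_force: [1.3, 8.9, 1.1]
width: 0.004
grip_force: 3.9
```

>>> drive_tool(rows=[[0, 0, 0, -0.0015, 0, 0, 0], [0, 0, 0, -0.001, 0, 0, 0], [0, 0, 0, 0, 0, 0, 0]])

```text
time: 27.02
tool_pos: [0.5382, 0.0886, 0.1662]
tcp_rot: [-2.313, -2.123, -0.014]
wrist_force: [1.2, 13.1, 0.7]
width: 0.002
grip_force: 6.3
```

```bash
python3 st.py
```

```text
[0.5382 0.0886 0.1662] yaw -4.89 tilt [0.0053 0.0078] [ 1.2 13.1  0.7] [ 2.17 -0.32 -0.05] 27.0167
board xy 0.0019 0.0643
```

>>> drive_tool(rows=[[0, 0, 0, -0.001, 0, 0, 0], [0, 0, 0, 0, 0, 0, 0], [0, 0, 0, 0.02, 0, 0, 0], [0, 0, 0, 0.01, 0, -0.03, 0], [0, 0, 0, 0, 0, -0.04, 0], [0, 0, 0, 0.04, -0.03, 0, 0], [0, 0, 0, 0.04, -0.03, 0, 0], [0, 0, 0, 0.01, 0, 0, 0]])

```text
time: 27.68
tool_pos: [0.4932, 0.1976, 0.2361]
tcp_rot: [-2.31, -2.127, -0.005]
wrist_force: [-0.0, -0.0, -0.3]
width: -0.003
grip_force: 0.0
```

>>> drive_tool(rows=[[0, 0, 0, 0.02, 0, 0, 0], [0, 0, 0, 0, 0, 0, 0], [0, 0, 0, 0, 0, 0, 0]])

```text
time: 27.93
tool_pos: [0.4971, 0.2149, 0.2345]
tcp_rot: [2.31, 2.128, 0.001]
wrist_force: [0.1, 0.1, -0.6]
width: -0.003
grip_force: 0.0
```

Run:
```python
from h import *
yw=np.radians(-4.75);uy=np.array([-np.sin(yw),np.cos(yw),0]);g=np.array([.5315,.025,0])
ims=[]
for c in("scene","top"):
    q=read_camera(c);T=T_of(q)
    h=cv2.cvtColor(q["color"],cv2.COLOR_RGB2HSV)
    r=(((h[...,0]<8)|(h[...,0]>172))&(h[...,1]>130)&(h[...,2]>60)).astype(np.uint8)
    n,l,st,ce=cv2.connectedComponentsWithStats(r)
    print(c,[(st[i].tolist(),ce[i].round(1).tolist()) for i in range(1,n) if st[i,4]>8])
    for a in(.9,1.0,1.12):
        f=np.radians(34)+a
        P=[g+uy*sg*(.06+k*np.cos(f))+[0,0,.118+k*np.sin(f)] for sg in(1,-1) for k in(.028,.05)]
        print(a,proj(q,T,P).round(1).tolist())
    if c=="scene": cv2.imwrite("pics/f.png",cv2.resize(q["color"][170:260,340:460,::-1],None,fx=6,fy=6,interpolation=2))
```

```text
scene [([364, 198, 11, 19, 76], [369.3, 207.1]), ([425, 223, 8, 24, 102], [428.5, 234.0]), ([239, 271, 49, 43, 301], [258.1, 295.5]), ([284, 276, 9, 11, 34], [288.4, 281.9]), ([272, 285, 11, 9, 39], [276.7, 288.7])]
0.9 [[365.6, 205.1], [366.3, 196.3], [431.1, 234.8], [435.2, 227.0]]
1.0 [[367.0, 205.7], [368.9, 197.3], [429.5, 234.1], [432.4, 225.6]]
1.12 [[368.6, 206.5], [371.9, 198.9], [427.6, 233.4], [428.9, 224.3]]
top [([343, 189, 6, 5, 14], [345.7, 191.2]), ([400, 189, 7, 8, 29], [404.3, 193.4]), ([283, 263, 4, 9, 19], [284.2, 266.8]), ([292, 265, 3, 7, 17], [293.0, 268.0])]
0.9 [[344.0, 188.1], [344.9, 186.0], [405.8, 192.4], [410.1, 190.6]]
1.0 [[345.4, 188.2], [347.4, 186.2], [404.5, 192.3], [407.6, 190.4]]
1.12 [[347.0, 188.3], [350.5, 186.4], [402.8, 192.2], [404.5, 190.2]]
```

View pics/f.png

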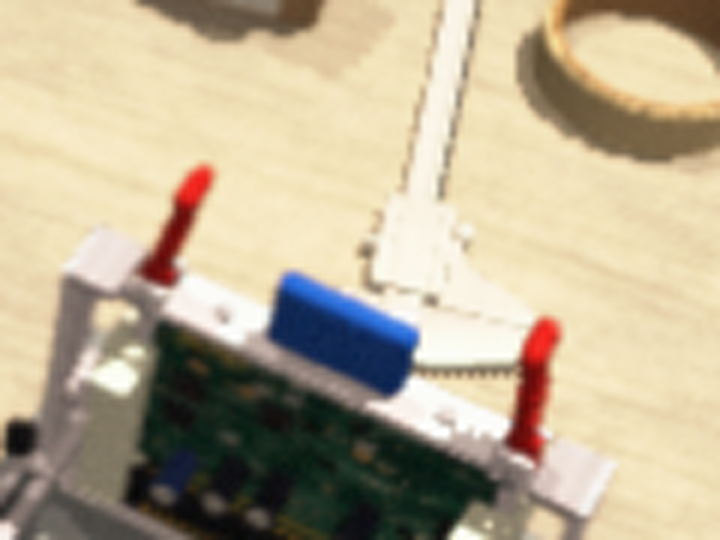

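The last view shows both lever ends at (197,188) and (543,340). Their spacing matches the shut position, and the board is down and clear of the robot, so I'm handing it in.

```bash
python3 -c "
from workcell import workorder
print(workorder.finish_job())"
```

```text
the job is handed in; nothing more can be done
None
```

The blue-tab board stands in the test stand at its fully home height with both levers swung to their stops. The robot is clear, and I handed the job in at about 28 s; the hand-in returned no verdict.

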